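Compression gauge held in the plug hole of a small engine

TASK

We are testing the compression of the little engine on the board. First pull its stop knob right out to the end of its travel so the engine cannot fire, and let it stay out; then lift the compression gauge out of its wooden rack and set its rubber cone in the open spark-plug hole in the top of the cylinder. Hold the gauge there in line with the hole, pressed in lightly but firmly enough to squeeze the cone a little (somewhat more than the gauge's own weight), leave everything else where it lies, and finish while still holding it like that: I will pull the starter.

Things in the scene. Friction and masses are not known exactly. Their poses are not given: they have to be found in the camera images.
- engine: Small engine on a plywood board 250 x 190 x 15 mm, fixed. Origin: centre of the board's underside; -x is its front (upright control bracket 75 mm wide, front face at x = -99 mm, top at z = 103 mm, with the stop knob), x its back (fuel tank), y its left (air cleaner). The finned cylinder leans 20 degrees to the front. Highest part 161 mm.
- stop_knob_grip (a point): Centre of the stop knob's black round head (29 mm diameter, 20 mm long, on a horizontal 8 mm rod), 75 mm above the table; moves with it. Axes as the engine's; it is pulled along the engine's -x. Pushed in it lies 134 mm in front of the engine's origin, the back of the head 13 mm clear of its sleeve; nothing within 30 mm beside or above it.
- stop_knob (a joint): How far the stop knob is pulled out, in m: 0 pushed in, 0.025 at its stop. A light return spring and a friction sleeve make it take 4 to 6 N to pull; the sleeve holds it wherever it is left.
- plug_boss: Round boss, 44 mm diameter, on top of the leaning cylinder, with the open spark-plug hole: 14.4 mm diameter, 22 mm deep. Origin: centre of the hole's mouth (25 mm in front of the engine's origin, 150 mm above the table); z points out along the hole's axis, 20 degrees off vertical towards the engine's front; y is the engine's y. Four screw heads round it stand 2 mm above the mouth.
- gauge: Compression gauge (0.2 kg) upright in one of the rack's holes. Origin: on its axis, underside of its steel collar (34 mm diameter), which rests on the rack; z up the axis. Its dial in a black rubber boot, a disc 64 mm in diameter, 30 mm thick, flat faces, stands on edge centred 95 mm above the origin and faces the gauge's -x: grasp it from above across the 30 mm, along the gauge's x.
- cone_tip (a point): Centre of the small end of the gauge's black rubber cone, 40 mm below the gauge's origin when not squeezed; axes as the gauge's. The cone is 9 mm in diameter here and widens evenly to 21 mm over 27 mm. The tip enters the plug hole about 13 mm before the cone bears on the mouth.
- gauge_cone (a joint): How far the rubber cone is squeezed up along the gauge, in m: 0 free, 0.005 fully. It gives like a spring: it begins to give at 2 N and takes 2 N more for each mm, 12 N at 5 mm.
- rack: Wooden block 205 x 62 x 52 mm lying on the table, fixed; origin at the centre of its underside, x along its length. Three round holes, 25 mm in diameter and 47 mm deep, at x = -65, 0 and 65 mm; the gauge stands in one, two brass adapters in the others.
- adapter_a: Brass screw-in adapter in the rack, thinner thread, 32 mm collar, sticks up 24 mm above the rack; origin at the collar's underside. To be left there.
- adapter_b: Brass screw-in adapter in the rack, thicker thread, sticks up 24 mm above the rack; origin at the collar's underside. To be left there.
- spark_plug: The removed spark plug, 65 mm long, 21 mm thick, lying on the table in front of the engine; origin on its underside. To be left alone.
- wrench: Combination wrench 170 x 33 x 9 mm lying near the robot; origin at the centre of its underside. To be left alone.
- screwdriver: Screwdriver 225 mm long lying at the right of the engine; origin at the centre of its underside. To be left alone.
- flat_tin: Closed flat tin 112 x 72 x 25 mm at the front right; origin at the centre of its underside. To be left alone.
- can_a: Paint can 66 mm in diameter, 100 mm high, at the right; origin at the centre of its underside. To be left alone.

How it is judged:
By the outcome, as a careful person would: the job done as asked, in the order asked, and still so for the second after the job is handed in, while the arm keeps its last pose, push and grip.
It also fails if it takes over 51 s, if anything falls off the work surface, if the arm or the gripper's body presses on something with over 40 N, if the wrist force passes 120 N, or if a joint passes its speed limit or range.

ROBOT

A 6-joint arm with a two-finger parallel gripper is mounted at the origin on a cart in front of the work surface, level with it; the furniture and walls round the work are solid. World frame = base frame: x ahead of the robot, y to its left, z up, the work surface at z = 0. Lengths are in mm, angles in rad, forces in N, time in s.
With the tool pointing down it reaches from about 275 to 750 mm from the base axis. Payload 10.2 kg.
Tool frame: the origin (TCP) lies between the finger pads; the fingertips stand 19 mm ahead of it and the grasp point (between the pads) is the TCP; z points along the fingers, y is the line along which they close (so a half turn about z gives the same grasp; the last joint's range is limited). The gripper opens to 85 mm and grips with 20 to 120 N. Pads are 22 mm wide; open, the fingers measure 114 mm over their backs; the gripper's body (76 mm by 85 mm) begins 54 mm behind the grasp point. The pads swing forward as they close: fully open they stand 13 mm farther back than shut.
Start: joints at [-1.542, 0.313, 1.498, -0, 1.331, -0.223], TCP at [130.789, -508.454, 250.294] pointing down, gripper open.
Joint ranges: [-2.94, 2.94], [-0.97, 2.17], [0.19, 2.56], [-1.23, 4.37], [0.02, 3.11], [-2.88, 2.88]. Speed limits (rad/s): [2.39, 2.39, 3.01, 3.14, 3.14, 3.14].

INTERFACE

Orientations are given as a unit quaternion [w, x, y, z].
In Python, from rig import sense, capture, finish_job gives the robot as it stands. The module is installed in compiled form; this text tells all that it offers.
- The arm moves only by the tool move_arm, never from a script. Its argument "moves" is a list of rows, each an object with "turn": the turn, a rotation vector about the tool's x, y, z in rad, a list of three; "translation": the shift along the tool's x, y, z in mm, a list of three; "hand": the opening, from 0 (shut) to 1 (fully open). In form: [{"turn": [wx, wy, wz], "translation": [x, y, z], "hand": hand}, ...]. A call has 1 to 10 rows; each row shifts and turns the commanded pose from where the row before left it, along the tool's axes as they then stand; what a row does not reach is not made up. A row lasts 1/12 s, in which the tool goes at most 41.7 mm and 7.16 degrees, less where a joint would pass 70% of its speed; a pose out of reach is approached as far as the arm can. A call with a gripper value outside its range is refused whole. The fingers move at their own pace and stop on an object; "grip_force" is the grip in N (left out, the last holds). Time passes only in rows, so rows that do not move let the fingers close. It gives the time, the measured TCP pose, the force, the opening and the grip force at its end, in the units of the state.
- sense(): the state, without advancing time (a new reading comes with each control period).
- capture(name): name is "scene" or "top"; returns a dict with "image" (384x512x3 uint8, blue, green, red), "z_map" (384x512 float32, mm along the optical axis (not along the pixel's ray), 0 where there is no reading), "vertical_fov" (degrees; the focal length in pixels is half the picture's height over the tangent of half this angle, whatever the lens; pixels are square), "cx", "cy" (the principal point, pixels), "R" (3x3) and "t" (3): a world point X has camera coordinates R X + t. Camera axes: x right, y down, z forward; pixel columns grow to the right and rows downward; lengths in mm; the calibration is good to about 2 mm. A picture is of the moment at which its call begins.
- finish_job(): hands the job in; it is judged then, once.
The state is a dict: "time_s": time; "joints": joint angles; "dq": joint speeds; "tau": joint torques, N m; "eef_pos": TCP position; "ee_rot": TCP orientation; "force": force on the tool from outside, world axes, zero at the start; "wrist_torque": the same for the moment, N m; "grip_width": opening from 0.0 (shut) to 1.0 (fully open); "grip_force": force on a finger pad.
Only numpy, scipy, OpenCV 4.12 (cv2) and the standard library are available. Lean on these libraries where they do the work, as an engineer would, in place of code of your own. Each camera call takes 0.05 s, during which the arm holds its last target. There are 200 camera calls.

## Working session

There is one attempt and no reset: what is moved stays moved. The work goes in short steps, Python scripts to look and compute and a tool call to move; the robot and the scene stay as the last step left them, time stands still between calls to the robot, and variables do not carry over. Pictures are saved under pics/ and viewed, at most 10 in all, crops included, and the job is handed in when it is done.

Besides the shell and the picture viewer there is one more tool, called after ">>>" by a JSON object that holds its "op" and its "data", one argument or row to a line. move_arm: Moves the arm, as the interface text tells. Its arguments: {"type":"object","properties":{"moves":{"type":"array","items":{"type":"object","properties":{"turn":{"type":"array","items":{"type":"number"}},"translation":{"type":"array","items":{"type":"number"}},"hand":{"type":"number"}}}},"grip_force":{"type":"number"}},"required":["moves"]}

```bash
mkdir -p pics; cat > h.py <<'E'
import numpy as np, cv2
from rig import sense, capture, finish_job
def pts(c):
    h,w=c["z_map"].shape; f=h/2/np.tan(np.radians(c["vertical_fov"])/2)
    u,v=np.meshgrid(np.arange(w),np.arange(h)); z=c["z_map"]
    P=np.stack([(u-c["cx"])/f*z,(v-c["cy"])/f*z,z],-1)
    W=(P-c["t"])@c["R"]; W[z==0]=np.nan; return W
E
python3 - <<'E'
from h import *
print(sense())
for n in("scene","top"):
    c=capture(n); cv2.imwrite(f"pics/{n}.png",c["image"]); np.savez(f"{n}.npz",**c)
    print(n,c["vertical_fov"],c["cx"],c["cy"],-np.array(c["R"]).T@c["t"],np.array(c["R"])[2], (c["z_map"]==0).mean())
E
```

```text
{'time_s': 0.0, 'joints': array([-1.54237320e+00,  3.13434735e-01,  1.49842309e+00,  3.76249228e-05,
        1.33100397e+00, -2.23428106e-01]), 'dq': array([-0.00096883, -0.00086781,  0.00085671,  0.00136851,  0.00032219,
       -0.00045146]), 'tau': array([ 5.63073227e-04, -4.12268829e+01, -2.59742171e+01, -1.26349278e-04,
        4.15743707e-03, -2.75885490e-06]), 'eef_pos': array([ 130.80440903, -508.20881662,  249.7481421 ]), 'ee_rot': array([-6.29773741e-04,  9.92082204e-01,  1.25588606e-01,  7.99583787e-05]), 'force': array([-0.95856779,  1.01753959, -0.17884503]), 'wrist_torque': array([ 0.00493907, -0.01669944,  0.03124106]), 'grip_force': 0.0, 'grip_width': 0.9990362310854991}
scene 49.2405701429758 258.39386295957013 194.8476651864164 [-96.9878552  755.59429179 573.05006428] [ 0.5846211  -0.68575387 -0.43354331] 0.005915323893229167
top 53.573306960112355 257.5414391326356 190.2633164338328 [ 474.8279072    53.82031694 1153.2292212 ] [ 0.05223183 -0.02882796 -0.99821881] 0.003931681315104167
```

View pics/scene.png

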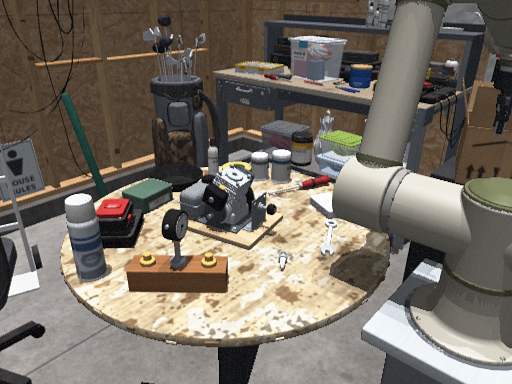

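View pics/top.png

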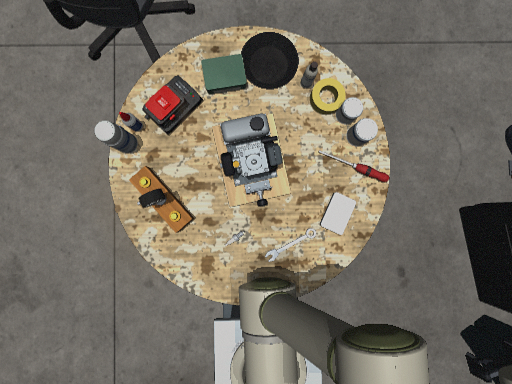

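The scene view shows the gauge at about (175,225) in the middle hole of the rack. In the top view the engine is at about (255,160), its knob at (262,202), and the rack runs (130,175) to (193,222). I'll measure these with enlarged crops and the point clouds.

```bash
cat > m.py <<'E'
from h import *
T=dict(np.load("top.npz")); S=dict(np.load("scene.npz"))
wt=pts(T); ws=pts(S)
def rect(m,name):
    n,l,st,_=cv2.connectedComponentsWithStats(m.astype(np.uint8)); k=1+np.argmax(st[1:,4])
    return l==k
# rack top: points z 45..58 in region
hs=lambda c:cv2.cvtColor(c["image"],cv2.COLOR_BGR2HSV)
for nm,c,w,zz in(("top",T,wt,(44,60)),("scene",S,ws,(44,60))):
    m=(w[...,2]>zz[0])&(w[...,2]<zz[1])&(w[...,0]>250)&(w[...,0]<600)&(w[...,1]>200)&(w[...,1]<550)
    r=rect(m,nm); q=w[r][:,:2].astype(np.float32); print(nm,"rack",len(q),cv2.minAreaRect(q),np.median(w[r][:,2]))
    m=(w[...,2]>9)&(w[...,2]<22)&(w[...,0]>350)&(w[...,0]<850)&(w[...,1]>-120)&(w[...,1]<220)
    r=rect(m,nm); q=w[r][:,:2].astype(np.float32); print(nm,"board",len(q),cv2.minAreaRect(q),np.median(w[r][:,2]))
    # table level
    m=(abs(w[...,2])<8)&(w[...,0]>300)&(w[...,0]<700); print("table z",np.median(w[m][:,2]))
a=cv2.resize(T["image"][105:245,120:320],(800,560),interpolation=cv2.INTER_CUBIC); cv2.imwrite("pics/t2.png",a)
a=cv2.resize(S["image"][150:300,115:315],(800,600),interpolation=cv2.INTER_CUBIC); cv2.imwrite("pics/s2.png",a)
E
python3 m.py
```

```text
top rack 1108 ((512.3327026367188, 303.4080810546875), (205.1129913330078, 62.75001907348633), 40.66852569580078) 52.390673324785226
top board 1645 ((563.6331787109375, 25.765762329101562), (119.38368225097656, 190.1037139892578), 11.427094459533691) 16.00846510538742
table z 0.1757290071243945
scene rack 1577 ((512.4446411132812, 301.1517333984375), (205.28631591796875, 68.43003845214844), 40.67265701293945) 52.81439280404239
scene board 1521 ((610.5630493164062, 35.1153564453125), (221.35369873046875, 192.53346252441406), 11.232443809509277) 16.42703518571089
table z 1.01400674682024
```

View pics/t2.png

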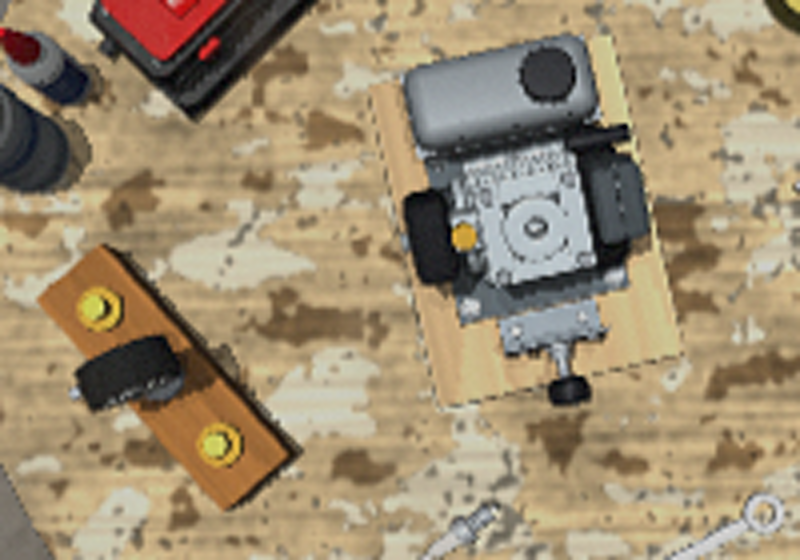

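View pics/s2.png

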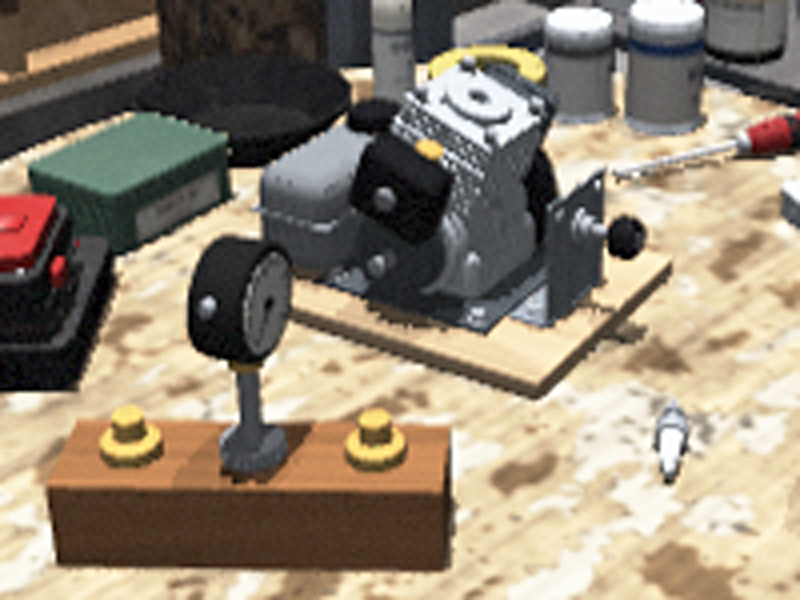

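The gauge stands in the middle hole: its dial is at crop (240,300) in the scene view. The hole mouth is at scene crop (483,97) and top crop (537,227), and the knob head is at scene (627,237) and top (570,389). Next I'll triangulate these and fit the dial.

```bash
cat > m2.py <<'E'
from m import *
def ray(c,u,v):
    f=192/np.tan(np.radians(c["vertical_fov"])/2); d=c["R"].T@np.array([(u-c["cx"])/f,(v-c["cy"])/f,1]); return -c["R"].T@c["t"],d
def tri(a,b):
    A=[];B=[]
    (o1,d1),(o2,d2)=a,b
    s=np.linalg.lstsq(np.c_[d1,-d2],o2-o1,rcond=None)[0]; p,q=o1+s[0]*d1,o2+s[1]*d2; return (p+q)/2,np.linalg.norm(p-q)
def onz(r,z): o,d=r; return o+d*(z-o[2])/d[2]
tp=lambda u,v:ray(T,120+(u+.5)/4-.5,105+(v+.5)/4-.5); sp=lambda u,v:ray(S,115+(u+.5)/4-.5,150+(v+.5)/4-.5)
if __name__=="__main__":
    np.set_printoptions(precision=1,suppress=True)
    h=tp(537,227),sp(483,97); print("hole",tri(*h),onz(h[0],150),onz(h[1],150))
    k=tp(570,389),sp(627,237); print("knob",tri(*k),onz(k[0],75),onz(k[1],75))
    for n,z,P in(("board FL",15,(442,408)),("FR",15,(684,352)),("BL",15,(371,87)),("BR",15,(609,36))): print(n,onz(tp(*P),z))
    # adapters (tops z=76)
    for P,Q in(((100,307),(128,418)),((220,443),(376,421))): print("adapter",tri(tp(*P),sp(*Q)),onz(tp(*P),74))
    for nm,w in(("top",wt),("scene",ws)):
        m=(w[...,2]>118)&(w[...,2]<185)&(w[...,0]>430)&(w[...,0]<600)&(w[...,1]>220)&(w[...,1]<380)
        q=w[m]; print(nm,"dial",len(q),cv2.minAreaRect(q[:,:2].astype(np.float32)),q.min(0),q.max(0))
        m=(w[...,2]>60)&(w[...,2]<95)&(np.hypot(w[...,0]-558,w[...,1]-24)>0)&(w[...,0]>440)&(w[...,0]<490)&(w[...,1]>-20)&(w[...,1]<40)
        q=w[m]; print(nm,"knob",len(q),q.mean(0),q.min(0),q.max(0),cv2.minAreaRect(q[:,:2].astype(np.float32)))
    # white-ish dial face in scene
    hv=hs(S); m=(ws[...,2]>118)&(ws[...,2]<175)&(ws[...,0]>430)&(ws[...,0]<600)&(ws[...,1]>220)&(ws[...,1]<380)&(hv[...,2]>90)
    n,l,st,_=cv2.connectedComponentsWithStats(m.astype(np.uint8)); q=ws[l==1+np.argmax(st[1:,4])]
    c=q.mean(0); e=np.linalg.svd(q-c); print("face",len(q),c,e[2][2],e[1], np.degrees(np.arctan2(e[2][2][1],e[2][2][0])))
E
python3 m2.py | grep -v "rack\|table"
```

```text
top board 1645 ((563.6331787109375, 25.765762329101562), (119.38368225097656, 190.1037139892578), 11.427094459533691) 16.00846510538742
scene board 1521 ((610.5630493164062, 35.1153564453125), (221.35369873046875, 192.53346252441406), 11.232443809509277) 16.42703518571089
hole (array([602.7,  31.6, 149.3]), np.float64(4.285824783527852)) [604.2  33.1 150. ] [599.7  31.7 150. ]
knob (array([496.8,   9.4,  75.1]), np.float64(3.123847654932943)) [498.   10.3  75. ] [495.7   8.2  75. ]
board FL [487.  103.8  15. ]
FR [525.5 -78.3  15. ]
BL [729.7 153.4  15. ]
BR [766.4 -27.1  15. ]
adapter (array([562.9, 342. ,  72.6]), np.float64(1.5772769804318296)) [562.2 341.   74. ]
adapter (array([464.4, 257.4,  72.8]), np.float64(1.0501768992168574)) [464.8 257.6  74. ]
top dial 342 ((511.2299499511719, 304.8116455078125), (31.103755950927734, 67.68199920654297), 23.798492431640625) [488.8 269.9 123.6] [535.3 336.6 183.2]
top knob 14 [488.1  15.1  84.4] [486.2   2.7  76.9] [489.4  25.1  90.1] ((487.7235107421875, 13.923131942749023), (22.406347274780273, 2.9098761081695557), 88.70626831054688)
scene dial 714 ((509.32232666015625, 305.8211364746094), (31.94679069519043, 67.6731948852539), 23.834579467773438) [486.9 269.6 119. ] [529.6 337.7 181.2]
scene knob 51 [486.7  13.4  78.5] [483.8  -1.5  65.6] [489.6  23.8  90.2] ((486.3428039550781, 11.253739356994629), (25.26702308654785, 5.5817341804504395), 87.11072540283203)
face 88 [496.8 299.  149. ] [0.9 0.4 0. ] [115.4 103.4   5.8] 23.608670715818743
```

>>> {"op": "move_arm", "data": {
  "moves": [
    {"turn":[0,0,0.05],"translation":[0,0,0],"hand":0.55},
    {"turn":[0,0,0],"translation":[23,-21.8,0],"hand":0.55},
    {"turn":[0,0,0],"translation":[23,-21.8,0],"hand":0.55},
    {"turn":[0,0,0],"translation":[23,-21.8,0],"hand":0.55},
    {"turn":[0,0,0],"translation":[23,-21.8,0],"hand":0.55},
    {"turn":[0,0,0],"translation":[23,-21.8,0],"hand":0.55},
    {"turn":[0,0,0],"translation":[23,-21.8,0],"hand":0.55},
    {"turn":[0,0,0],"translation":[23,-21.8,0],"hand":0.55},
    {"turn":[0,0,0],"translation":[23,-21.8,0],"hand":0.55},
    {"turn":[0,0,0],"translation":[23,-21.8,0],"hand":0.55}
  ],
  "grip_force": 40
}}

```text
time_s: 0.93
eef_pos: [294.8, -273.2, 250.2]
ee_rot: [-0.0, 0.995, 0.101, -0.0]
force: [1.4, -1.2, -0.2]
grip_width: 0.549
grip_force: 0.0
```

>>> {"op": "move_arm", "data": {
  "moves": [
    {"turn":[0,0,0],"translation":[23,-21.8,0],"hand":0.55},
    {"turn":[0,0,0],"translation":[23,-21.8,0],"hand":0.55},
    {"turn":[0,0,0],"translation":[23,-21.8,0],"hand":0.55},
    {"turn":[0,0,0],"translation":[23,-21.8,0],"hand":0.55},
    {"turn":[0,0,0],"translation":[23,-21.8,0],"hand":0.55},
    {"turn":[0,0,0],"translation":[23,-21.8,0],"hand":0.55},
    {"turn":[0,0,0],"translation":[23,-21.8,0],"hand":0.55},
    {"turn":[0,0,0],"translation":[23,-21.8,0],"hand":0.55},
    {"turn":[0,0,0],"translation":[23,-21.8,0],"hand":0.55},
    {"turn":[0,0,0],"translation":[23,-21.8,0],"hand":0.55}
  ]
}}

```text
time_s: 1.77
eef_pos: [476.4, -13.5, 250.1]
ee_rot: [-0.0, 0.995, 0.101, -0.0]
force: [-0.1, -1.0, -0.0]
grip_width: 0.553
grip_force: 0.0
```

>>> {"op": "move_arm", "data": {
  "moves": [
    {"turn":[0,0,0],"translation":[0,0,0],"hand":0.55},
    {"turn":[0,0,0],"translation":[0,0,25],"hand":0.55},
    {"turn":[0,0,0],"translation":[0,0,25],"hand":0.55},
    {"turn":[0,0,0],"translation":[0,0,25],"hand":0.55},
    {"turn":[0,0,0],"translation":[0,0,0],"hand":0.55},
    {"turn":[0,0,0],"translation":[0,0,0],"hand":0.55}
  ]
}}

```text
time_s: 2.27
eef_pos: [475.5, -15.2, 175.1]
ee_rot: [-0.0, 0.995, 0.101, -0.001]
force: [-0.7, -1.4, 0.8]
grip_width: 0.548
grip_force: 0.0
```

```bash
cat >> h.py <<'E'
from scipy.spatial.transform import Rotation as Ro
def pose():
    s=sense(); q=s["ee_rot"]; return s,Ro.from_quat([q[1],q[2],q[3],q[0]])
def togo(p,Rt=None):
    s,R=pose(); d=R.inv().apply(np.array(p)-s["eef_pos"])
    r=None if Rt is None else (R.inv()*Rt).as_rotvec()
    print("t",round(s["time_s"],2),"pos",s["eef_pos"].round(1),"F",s["force"].round(1),"hand",round(s["grip_width"],3),"gf",round(s["grip_force"],1),"\nd_tool",d.round(1),"turn",None if r is None else r.round(3)); return d,r
def down(yawdeg): # tool x at yaw, z down
    return Ro.from_euler("z",yawdeg,degrees=True)*Ro.from_euler("x",180,degrees=True)
E
python3 - <<'E'
from h import *
togo([496.5,10.5,75],down(11.5))
E
```

```text
t 2.27 pos [475.5 -15.2 175.1] F [-0.7 -1.4  0.8] hand 0.548 gf 0.0 
d_tool [ 25.9 -20.9 100.1] turn [-0.001  0.002  0.001]
```

>>> {"op": "move_arm", "data": {
  "moves": [
    {"turn":[0,0,0],"translation":[26,-21,0],"hand":0.55},
    {"turn":[0,0,0],"translation":[0,0,0],"hand":0.55},
    {"turn":[0,0,0],"translation":[0,0,25],"hand":0.55},
    {"turn":[0,0,0],"translation":[0,0,25],"hand":0.55},
    {"turn":[0,0,0],"translation":[0,0,20],"hand":0.55},
    {"turn":[0,0,0],"translation":[0,0,15],"hand":0.55},
    {"turn":[0,0,0],"translation":[0,0,15],"hand":0.55},
    {"turn":[0,0,0],"translation":[0,0,0],"hand":0.55}
  ]
}}

```text
time_s: 2.93
eef_pos: [496.7, 10.5, 74.6]
ee_rot: [-0.0, 0.995, 0.101, -0.001]
force: [-0.1, -0.1, 0.1]
grip_width: 0.548
grip_force: 0.0
```

```bash
python3 - <<'E'
from h import *
togo([496.5,10.5,75],down(11.5))
c=capture("scene"); cv2.imwrite("pics/k1.png",cv2.resize(c["image"][150:270,200:360],(800,600),interpolation=cv2.INTER_CUBIC))
E
```

```text
t 2.93 pos [496.7  10.5  74.6] F [-0.1 -0.1  0.1] hand 0.548 gf 0.0 
d_tool [-0.2 -0.  -0.4] turn [-0.001  0.002  0.001]
```

View pics/k1.png

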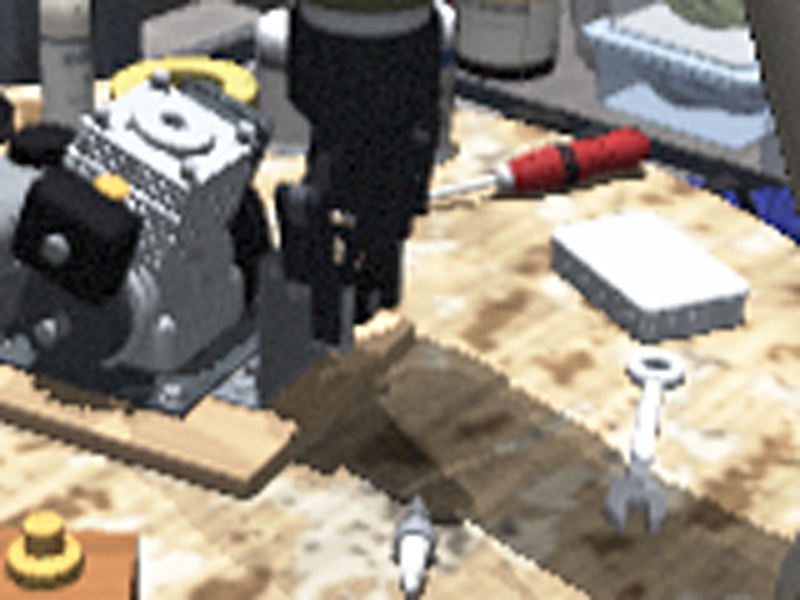

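The fingers straddle the knob at about (340,290) and nothing is touching. I'll close on it.

>>> {"op": "move_arm", "data": {
  "moves": [
    {"turn":[0,0,0],"translation":[0,0,0],"hand":0.2},
    {"turn":[0,0,0],"translation":[0,0,0],"hand":0.2},
    {"turn":[0,0,0],"translation":[0,0,0],"hand":0.2},
    {"turn":[0,0,0],"translation":[0,0,0],"hand":0.2},
    {"turn":[0,0,0],"translation":[0,0,0],"hand":0.2},
    {"turn":[0,0,0],"translation":[0,0,0],"hand":0.2}
  ]
}}

```text
time_s: 3.48
eef_pos: [497.8, 11.5, 77.2]
ee_rot: [-0.001, 0.995, 0.101, 0.001]
force: [-2.6, 7.4, 6.5]
grip_width: 0.317
grip_force: 39.1
```

>>> {"op": "move_arm", "data": {
  "moves": [
    {"turn":[0,0,0],"translation":[-4,0,0],"hand":0.2},
    {"turn":[0,0,0],"translation":[-4,0,0],"hand":0.2},
    {"turn":[0,0,0],"translation":[-4,0,0],"hand":0.2},
    {"turn":[0,0,0],"translation":[-4,0,0],"hand":0.2},
    {"turn":[0,0,0],"translation":[-4,0,0],"hand":0.2},
    {"turn":[0,0,0],"translation":[-3,0,0],"hand":0.2},
    {"turn":[0,0,0],"translation":[0,0,0],"hand":0.2}
  ]
}}

```text
time_s: 4.07
eef_pos: [475.5, 7.0, 77.2]
ee_rot: [-0.0, 0.995, 0.1, 0.002]
force: [1.1, 7.7, 6.0]
grip_width: 0.317
grip_force: 39.5
```

>>> {"op": "move_arm", "data": {
  "moves": [
    {"turn":[0,0,0],"translation":[-1.5,0,0],"hand":0.2},
    {"turn":[0,0,0],"translation":[-1.5,0,0],"hand":0.2},
    {"turn":[0,0,0],"translation":[0,0,0],"hand":0.2}
  ]
}}

```text
time_s: 4.32
eef_pos: [473.1, 6.5, 77.3]
ee_rot: [-0.001, 0.995, 0.1, 0.003]
force: [3.9, 9.6, 3.0]
grip_width: 0.319
grip_force: 39.4
```

>>> {"op": "move_arm", "data": {
  "moves": [
    {"turn":[0,0,0],"translation":[-1.5,0,0],"hand":0.2},
    {"turn":[0,0,0],"translation":[-1.5,0,0],"hand":0.2},
    {"turn":[0,0,0],"translation":[0,0,0],"hand":0.2}
  ]
}}

```text
time_s: 4.57
eef_pos: [472.5, 6.3, 77.4]
ee_rot: [-0.0, 0.995, 0.1, 0.006]
force: [18.2, 16.6, -6.9]
grip_width: 0.318
grip_force: 40.3
```

>>> {"op": "move_arm", "data": {
  "moves": [
    {"turn":[0,0,0],"translation":[0,0,0],"hand":0.6},
    {"turn":[0,0,0],"translation":[0,0,0],"hand":0.6},
    {"turn":[0,0,0],"translation":[0,0,0],"hand":0.6},
    {"turn":[0,0,0],"translation":[0,0,-15],"hand":0.6},
    {"turn":[0,0,0],"translation":[0,0,-25],"hand":0.6},
    {"turn":[0,0,0],"translation":[0,0,-35],"hand":0.6},
    {"turn":[0,0,0],"translation":[0,0,-35],"hand":0.6},
    {"turn":[0,0,0],"translation":[0,0,-35],"hand":0.6},
    {"turn":[0,0,0],"translation":[0,0,-35],"hand":0.6},
    {"turn":[0,0,0],"translation":[0,0,0],"hand":0.6}
  ]
}}

```text
time_s: 5.4
eef_pos: [470.6, 4.3, 262.1]
ee_rot: [0.002, 0.995, 0.101, 0.005]
force: [0.7, 0.4, 0.1]
grip_width: 0.603
grip_force: 0.0
```

```bash
python3 - <<'E'
from h import *
c=capture("scene"); cv2.imwrite("pics/k2.png",cv2.resize(c["image"][150:300,120:320],(800,600),interpolation=cv2.INTER_CUBIC))
w=pts(c); m=(w[...,2]>64)&(w[...,2]<95)&(w[...,0]>430)&(w[...,0]<490)&(w[...,1]>-25)&(w[...,1]<40)
q=w[m]; print(len(q),q.mean(0),q.min(0),q.max(0))
togo([511.5,303,250],down(113.7))
E
```

```text
99 [467.7926597   11.31922939  80.10830484] [458.13963672  -3.56430085  64.24549399] [489.67765666  19.67593219  90.93100844]
t 5.45 pos [469.8   4.5 258.8] F [-0.2 -0.1 -0.7] hand 0.603 gf 0.0 
d_tool [ 100.6 -284.1    8.5] turn [ 0.008 -0.002 -1.783]
```

View pics/k2.png

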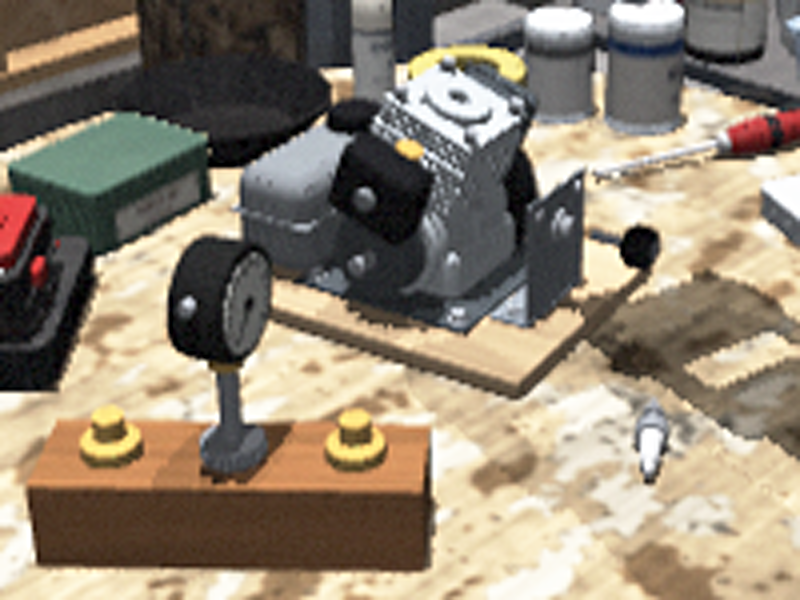

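The knob is out, its head now at crop (639,247) with the rod showing. Next I'll go over the gauge.

>>> {"op": "move_arm", "data": {
  "moves": [
    {"turn":[0,0,0],"translation":[11.2,-31.6,0],"hand":0.75},
    {"turn":[0,0,0],"translation":[11.2,-31.6,0],"hand":0.75},
    {"turn":[0,0,0],"translation":[11.2,-31.6,0],"hand":0.75},
    {"turn":[0,0,0],"translation":[11.2,-31.6,0],"hand":0.75},
    {"turn":[0,0,0],"translation":[11.2,-31.6,0],"hand":0.75},
    {"turn":[0,0,0],"translation":[11.2,-31.6,0],"hand":0.75},
    {"turn":[0,0,0],"translation":[11.2,-31.6,0],"hand":0.75},
    {"turn":[0,0,0],"translation":[11.2,-31.6,0],"hand":0.75},
    {"turn":[0,0,0],"translation":[11.2,-31.6,0],"hand":0.75}
  ]
}}

```text
time_s: 6.2
eef_pos: [510.1, 305.2, 254.3]
ee_rot: [0.0, 0.995, 0.101, -0.001]
force: [0.4, -0.1, 0.4]
grip_width: 0.749
grip_force: 0.0
```

>>> {"op": "move_arm", "data": {
  "moves": [
    {"turn":[0,0,-0.12],"translation":[0,0,0],"hand":0.75},
    {"turn":[0,0,-0.12],"translation":[0,0,0],"hand":0.75},
    {"turn":[0,0,-0.12],"translation":[0,0,0],"hand":0.75},
    {"turn":[0,0,-0.12],"translation":[0,0,0],"hand":0.75},
    {"turn":[0,0,-0.12],"translation":[0,0,0],"hand":0.75},
    {"turn":[0,0,-0.12],"translation":[0,0,0],"hand":0.75},
    {"turn":[0,0,-0.12],"translation":[0,0,0],"hand":0.75},
    {"turn":[0,0,-0.12],"translation":[0,0,0],"hand":0.75},
    {"turn":[0,0,-0.12],"translation":[0,0,0],"hand":0.75},
    {"turn":[0,0,-0.12],"translation":[0,0,0],"hand":0.75}
  ]
}}

```text
time_s: 7.03
eef_pos: [510.2, 303.4, 254.2]
ee_rot: [-0.0, 0.762, 0.647, -0.001]
force: [-1.5, 0.1, 0.0]
grip_width: 0.745
grip_force: 0.0
```

>>> {"op": "move_arm", "data": {
  "moves": [
    {"turn":[0,0,-0.12],"translation":[0,0,0],"hand":0.75},
    {"turn":[0,0,-0.12],"translation":[0,0,0],"hand":0.75},
    {"turn":[0,0,-0.12],"translation":[0,0,0],"hand":0.75},
    {"turn":[0,0,-0.12],"translation":[0,0,0],"hand":0.75},
    {"turn":[0,0,-0.1],"translation":[0,0,0],"hand":0.75},
    {"turn":[0,0,0],"translation":[0,0,0],"hand":0.75},
    {"turn":[0,0,0],"translation":[0,0,0],"hand":0.75}
  ]
}}

```text
time_s: 7.62
eef_pos: [510.3, 303.5, 254.6]
ee_rot: [-0.0, 0.549, 0.836, -0.001]
force: [1.7, -0.1, 0.0]
grip_width: 0.748
grip_force: 0.0
```

```bash
python3 - <<'E'
from h import *
togo([511.8,303.2,145],down(113.7))
E
```

```text
t 7.62 pos [510.3 303.5 254.6] F [ 1.7 -0.1  0. ] hand 0.748 gf 0.0 
d_tool [ -0.9   1.4 109.6] turn [-0.001 -0.    -0.006]
```

>>> {"op": "move_arm", "data": {
  "moves": [
    {"turn":[0,0,0],"translation":[-0.9,1.4,0],"hand":0.75},
    {"turn":[0,0,0],"translation":[0,0,20],"hand":0.75},
    {"turn":[0,0,0],"translation":[0,0,20],"hand":0.75},
    {"turn":[0,0,0],"translation":[0,0,20],"hand":0.75},
    {"turn":[0,0,0],"translation":[0,0,20],"hand":0.75},
    {"turn":[0,0,0],"translation":[0,0,16],"hand":0.75},
    {"turn":[0,0,0],"translation":[0,0,12],"hand":0.75},
    {"turn":[0,0,0],"translation":[0,0,0],"hand":0.75},
    {"turn":[0,0,0],"translation":[0,0,0],"hand":0.75}
  ]
}}

```text
time_s: 8.37
eef_pos: [512.1, 303.4, 147.1]
ee_rot: [-0.0, 0.549, 0.836, -0.0]
force: [1.0, 0.1, 0.1]
grip_width: 0.748
grip_force: 0.0
```

>>> {"op": "move_arm", "data": {
  "moves": [
    {"turn":[0,0,0],"translation":[0,0,0],"hand":0.5},
    {"turn":[0,0,0],"translation":[0,0,0],"hand":0.4},
    {"turn":[0,0,0],"translation":[0,0,0],"hand":0.3},
    {"turn":[0,0,0],"translation":[0,0,0],"hand":0.2},
    {"turn":[0,0,0],"translation":[0,0,0],"hand":0.2},
    {"turn":[0,0,0],"translation":[0,0,0],"hand":0.2},
    {"turn":[0,0,0],"translation":[0,0,0],"hand":0.2}
  ],
  "grip_force": 60
}}

```text
time_s: 8.95
eef_pos: [512.6, 303.6, 148.3]
ee_rot: [0.001, 0.548, 0.836, 0.001]
force: [-0.6, -0.2, 5.9]
grip_width: 0.341
grip_force: 60.2
```

```bash
python3 - <<'E'
from h import *
togo([511.8,303.2,145],down(113.7)); print(sense()["wrist_torque"])
c=capture("scene"); cv2.imwrite("pics/g1.png",cv2.resize(c["image"][150:300,120:320],(800,600),interpolation=cv2.INTER_CUBIC))
E
```

```text
t 8.95 pos [512.6 303.6 148.3] F [-0.6 -0.2  5.9] hand 0.341 gf 60.2 
d_tool [-0.1 -0.9  3.3] turn [ 0.002  0.    -0.003]
[-0.04286504  0.2208255  -0.02010848]
```

View pics/g1.png

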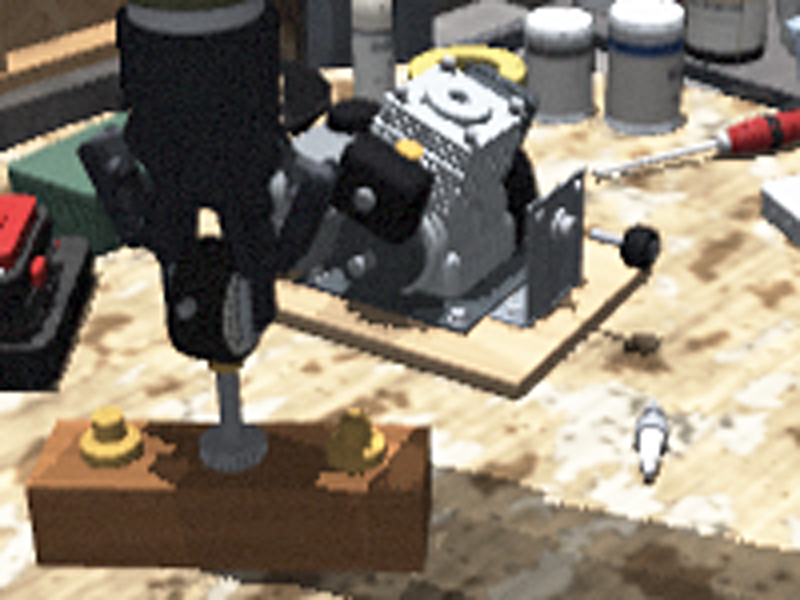

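The grip is across the dial at crop (215,290) and the gauge is upright in the rack. I'll lift it straight up.

>>> {"op": "move_arm", "data": {
  "moves": [
    {"turn":[0,0,0],"translation":[0,0,-4],"hand":0.2},
    {"turn":[0,0,0],"translation":[0,0,-8],"hand":0.2},
    {"turn":[0,0,0],"translation":[0,0,-12],"hand":0.2},
    {"turn":[0,0,0],"translation":[0,0,-18],"hand":0.2},
    {"turn":[0,0,0],"translation":[0,0,-24],"hand":0.2},
    {"turn":[0,0,0],"translation":[0,0,-24],"hand":0.2},
    {"turn":[0,0,0],"translation":[0,0,-24],"hand":0.2},
    {"turn":[0,0,0],"translation":[0,0,-24],"hand":0.2},
    {"turn":[0,0,0],"translation":[0,0,-24],"hand":0.2},
    {"turn":[0,0,0],"translation":[0,0,-18],"hand":0.2}
  ]
}}

```text
time_s: 9.83
eef_pos: [512.0, 303.4, 329.8]
ee_rot: [0.001, 0.548, 0.837, 0.001]
force: [0.7, -0.0, -3.1]
grip_width: 0.343
grip_force: 59.4
```

>>> {"op": "move_arm", "data": {
  "moves": [
    {"turn":[0,0,0],"translation":[0,0,0],"hand":0.2},
    {"turn":[0,0,0],"translation":[0,0,0],"hand":0.2},
    {"turn":[0,0,0],"translation":[0,0,0],"hand":0.2}
  ]
}}

```text
time_s: 10.08
eef_pos: [511.8, 303.3, 325.7]
ee_rot: [-0.001, 0.548, 0.837, -0.001]
force: [-0.8, 0.2, -2.2]
grip_width: 0.343
grip_force: 59.6
```

```bash
python3 - <<'E'
from h import *
# target orientation: gauge x = engine x(yaw 11.5), tilt 20 deg so hole axis a leans to engine -x
ex=np.array([np.cos(np.radians(11.5)),np.sin(np.radians(11.5)),0]); ey=np.array([-ex[1],ex[0],0]); ez=np.array([0,0,1])
a=np.cos(np.radians(20))*ez-np.sin(np.radians(20))*ex
ty=np.cross(ey,a); tz=-a; tx=np.cross(ty,tz)   # tool y along gauge x
Rt=Ro.from_matrix(np.c_[tx,ty,tz]); print(tx,ty,tz)
hole=np.array([602.6,32.5,150])
np.savez("tgt.npz",R=Rt.as_matrix(),a=a,hole=hole)
for d in (170,123): print(hole+a*d); togo(hole+a*d,Rt)
c=capture("scene"); cv2.imwrite("pics/g2.png",cv2.resize(c["image"][60:300,80:400],(800,600),interpolation=cv2.INTER_CUBIC))
print(sense()["force"],sense()["wrist_torque"])
E
```

```text
[-1.99367934e-01  9.79924705e-01 -1.38777878e-17] [0.92082801 0.18734458 0.34202014] [ 0.33515399  0.06818785 -0.93969262]
[545.62382205  20.90806558 309.74774553]
t 10.08 pos [511.8 303.3 325.7] F [-0.8  0.2 -2.2] hand 0.343 gf 59.6 
d_tool [-272.4  -81.8   16.1] turn [-0.35  -0.037  0.208]
[561.37605949  24.11289451 265.58219236]
t 10.08 pos [511.8 303.3 325.7] F [-0.8  0.2 -2.2] hand 0.343 gf 59.6 
d_tool [-275.8  -65.9   60.2] turn [-0.35  -0.037  0.208]
[ 0.69197199  0.71210799 -2.52884179] [ 0.01813473  0.02027839 -0.0442691 ]
```

View pics/g2.png

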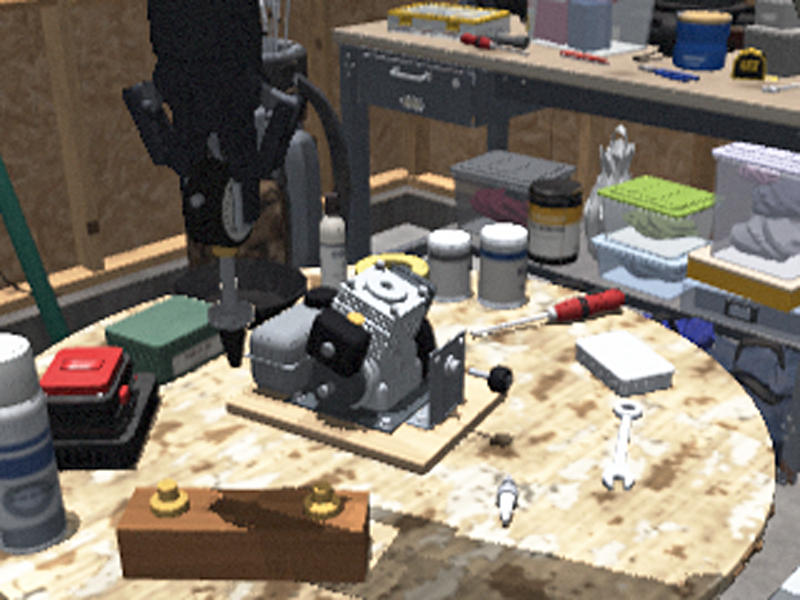

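The lifted gauge hangs straight, its stem running from about (225,250) to the cone at (236,360), and both adapters stayed in the rack. I'll turn it into line with the hole and move over it.

>>> {"op": "move_arm", "data": {
  "moves": [
    {"turn":[-0.07,-0.0074,0.0416],"translation":[0,0,0],"hand":0.2},
    {"turn":[-0.07,-0.0074,0.0416],"translation":[0,0,0],"hand":0.2},
    {"turn":[-0.07,-0.0074,0.0416],"translation":[0,0,0],"hand":0.2},
    {"turn":[-0.07,-0.0074,0.0416],"translation":[0,0,0],"hand":0.2},
    {"turn":[-0.07,-0.0074,0.0416],"translation":[0,0,0],"hand":0.2}
  ]
}}

```text
time_s: 10.55
eef_pos: [511.7, 303.2, 325.9]
ee_rot: [0.111, 0.624, 0.762, 0.136]
force: [0.1, -0.3, -3.0]
grip_width: 0.342
grip_force: 60.0
```

>>> {"op": "move_arm", "data": {
  "moves": [
    {"turn":[0,0,0],"translation":[-28,-2.7,0.7],"hand":0.2},
    {"turn":[0,0,0],"translation":[-28,-2.7,0.7],"hand":0.2},
    {"turn":[0,0,0],"translation":[-28,-2.7,0.7],"hand":0.2},
    {"turn":[0,0,0],"translation":[-28,-2.7,0.7],"hand":0.2},
    {"turn":[0,0,0],"translation":[-28,-2.7,0.7],"hand":0.2},
    {"turn":[0,0,0],"translation":[-28,-2.7,0.7],"hand":0.2},
    {"turn":[0,0,0],"translation":[-28,-2.7,0.7],"hand":0.2},
    {"turn":[0,0,0],"translation":[-28,-2.7,0.7],"hand":0.2},
    {"turn":[0,0,0],"translation":[-28,-2.7,0.7],"hand":0.2},
    {"turn":[0,0,0],"translation":[-28,-2.7,0.7],"hand":0.2}
  ]
}}

```text
time_s: 11.38
eef_pos: [544.9, 23.2, 310.0]
ee_rot: [0.109, 0.623, 0.763, 0.135]
force: [0.7, 0.1, -2.2]
grip_width: 0.342
grip_force: 60.1
```

>>> {"op": "move_arm", "data": {
  "moves": [
    {"turn":[0,0,0],"translation":[0,0,0],"hand":0.2},
    {"turn":[0,0,0],"translation":[0,0,0],"hand":0.2},
    {"turn":[0,0,0],"translation":[0,0,0],"hand":0.2},
    {"turn":[0,0,0],"translation":[0,0,0],"hand":0.2},
    {"turn":[0,0,0],"translation":[0,0,0],"hand":0.2}
  ]
}}

```text
time_s: 11.8
eef_pos: [545.3, 25.5, 311.3]
ee_rot: [0.11, 0.622, 0.763, 0.135]
force: [0.2, 0.8, -2.6]
grip_width: 0.347
grip_force: 60.1
```

```bash
python3 - <<'E'
from h import *
t=np.load("tgt.npz"); togo(t["hole"]+t["a"]*150,Ro.from_matrix(t["R"])); print(sense()["wrist_torque"])
a=[]
for n,r in(("scene",(150,240,200,320)),("top",(100,190,200,320))):
    c=capture(n); np.savez(n+"2.npz",**c); a.append(cv2.resize(c["image"][r[0]:r[1],r[2]:r[3]],(400,300) if 0 else (800,600),interpolation=cv2.INTER_CUBIC))
cv2.imwrite("pics/p1.png",a[0])
E
```

```text
t 11.8 pos [545.3  25.5 311.3] F [ 0.2  0.8 -2.6] hand 0.347 gf 60.1 
d_tool [-4.6 -1.1 21.2] turn [ 0.002 -0.001  0.001]
[-0.04812124  0.31946566  0.01386652]
```

View pics/p1.png

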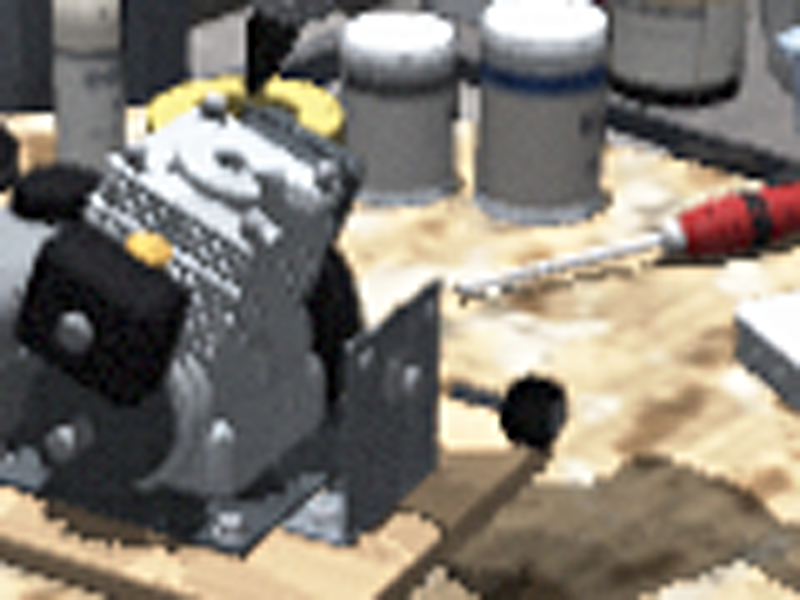

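The cone tip is at (258,90) in this crop, just above the plug hole at (233,160). I'll compare its projection with the prediction.

```bash
python3 - <<'E'
from h import *
np.set_printoptions(precision=1,suppress=True)
t=np.load("tgt.npz"); s,R=pose(); M=R.as_matrix(); p=s["eef_pos"]
S=np.load("scene2.npz"); f=192/np.tan(np.radians(S["vertical_fov"])/2)
def pr(X): x=S["R"]@X+S["t"]; return np.array([S["cx"]+f*x[0]/x[2],S["cy"]+f*x[1]/x[2]])
crop=lambda u:((u-[200,150])+.5)*800/120-.5
print("axis angle to hole",np.degrees(np.arccos(M[:,2]@-t["a"])))
print("tip pred",crop(pr(p+M[:,2]*134)),"hole pred",crop(pr(np.array([602.6,32.9,150]))), "per mm toolx",crop(pr(p+M[:,2]*134+M[:,0]))-crop(pr(p+M[:,2]*134)),"tooly",crop(pr(p+M[:,2]*134+M[:,1]))-crop(pr(p+M[:,2]*134)))
# gauge stem/cone points from cloud in tool frame
W=pts(S); q=(W-p)@M
m=(q[...,2]>35)&(q[...,2]<140)&(np.hypot(q[...,0],q[...,1])<30)
for lo in range(35,140,8):
    k=q[m&(q[...,2]>lo)&(q[...,2]<=lo+8)]
    if len(k): print(lo,len(k),k.min(0)[:2],k.max(0)[:2])
dc=np.array([S["R"].T@[0,0,1]])@M; print("view dir in tool",dc)
togo(np.array([602.6,32.9,150])+t["a"]*150,Ro.from_matrix(t["R"]))
E
```

```text
axis angle to hole 0.12455572717098226
tip pred [249.9  84.2] hole pred [231.1 160.9] per mm toolx [-1.4  0.8] tooly [-2.1 -1.3]
35 14 [ -0.9 -10.4] [8.5 3.4]
43 17 [-4.1 -7.6] [3.8 4.5]
51 15 [-6.7 -6.1] [4.5 5.3]
59 16 [-2.3 -7.2] [5.2 3.8]
67 11 [-0.4 -7.2] [5.3 4.7]
75 19 [-5.3 -8.9] [6.3 9.4]
83 82 [-18.1 -18.3] [17.6 14.1]
91 15 [ -7.1 -17.8] [16.4 12.3]
99 23 [ -3.1 -10. ] [10.1  8.3]
107 19 [  0.  -10.6] [8.7 6.7]
115 13 [-0.7 -8.6] [7.1 3.5]
123 9 [-2.7 -7. ] [4.9 0.3]
131 7 [-1.4 -6.1] [2.1 3.4]
view dir in tool [[-0.8  0.3  0.6]]
t 11.9 pos [545.4  25.3 311.4] F [-0.7  1.  -2.6] hand 0.346 gf 60.1 
d_tool [-3.9 -1.1 21.4] turn [ 0. -0.  0.]
```

>>> {"op": "move_arm", "data": {
  "moves": [
    {"turn":[0,0,0],"translation":[-3.9,-1.7,0],"hand":0.2},
    {"turn":[0,0,0],"translation":[0,0,10],"hand":0.2},
    {"turn":[0,0,0],"translation":[0,0,10],"hand":0.2},
    {"turn":[0,0,0],"translation":[0,0,8],"hand":0.2},
    {"turn":[0,0,0],"translation":[0,0,6],"hand":0.2},
    {"turn":[0,0,0],"translation":[0,0,0],"hand":0.2},
    {"turn":[0,0,0],"translation":[0,0,0],"hand":0.2},
    {"turn":[0,0,0],"translation":[0,0,0],"hand":0.2}
  ]
}}

```text
time_s: 12.57
eef_pos: [556.3, 22.7, 279.2]
ee_rot: [0.111, 0.623, 0.763, 0.135]
force: [0.0, -0.4, -2.4]
grip_width: 0.345
grip_force: 60.1
```

```bash
python3 - <<'E'
from h import *
t=np.load("tgt.npz"); togo(np.array([602.6,32.9,150])+t["a"]*122,Ro.from_matrix(t["R"])); 
c=capture("scene"); cv2.imwrite("pics/p2.png",cv2.resize(c["image"][110:200,190:310],(800,600),interpolation=cv2.INTER_CUBIC))
E
```

```text
t 12.57 pos [556.3  22.7 279.2] F [ 0.  -0.4 -2.4] hand 0.345 gf 60.1 
d_tool [ 0.8  0.3 15.6] turn [0.003 0.    0.   ]
```

View pics/p2.png

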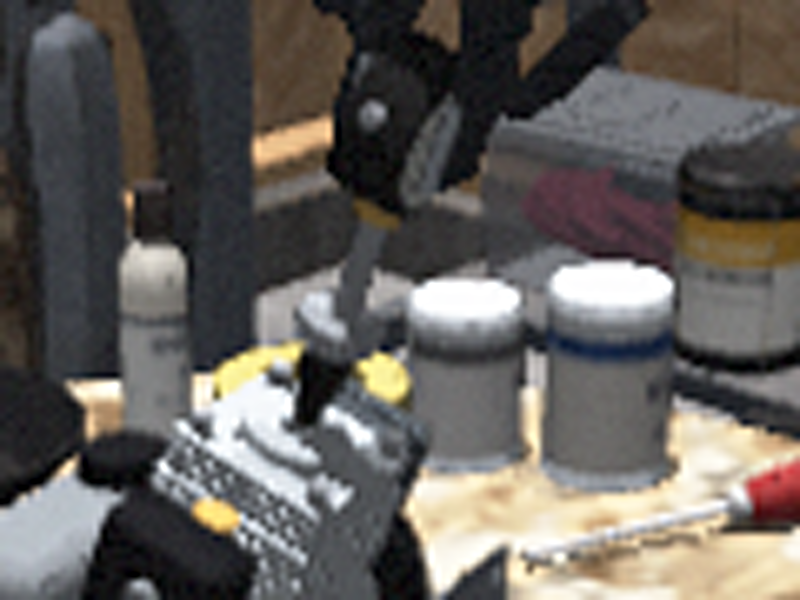

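The tip sits at about (305,422) in this crop, directly at the hole at (300,426), so the alignment is good. I'll go in slowly.

>>> {"op": "move_arm", "data": {
  "moves": [
    {"turn":[0,0,0],"translation":[0.5,0,2],"hand":0.2},
    {"turn":[0,0,0],"translation":[0,0,2],"hand":0.2},
    {"turn":[0,0,0],"translation":[0,0,2],"hand":0.2},
    {"turn":[0,0,0],"translation":[0,0,0],"hand":0.2},
    {"turn":[0,0,0],"translation":[0,0,0],"hand":0.2}
  ]
}}

```text
time_s: 13.03
eef_pos: [558.1, 23.6, 273.2]
ee_rot: [0.11, 0.623, 0.763, 0.135]
force: [-0.0, -0.1, -2.2]
grip_width: 0.348
grip_force: 60.1
```

>>> {"op": "move_arm", "data": {
  "moves": [
    {"turn":[0,0,0],"translation":[0,0,2],"hand":0.2},
    {"turn":[0,0,0],"translation":[0,0,2],"hand":0.2},
    {"turn":[0,0,0],"translation":[0,0,0],"hand":0.2},
    {"turn":[0,0,0],"translation":[0,0,0],"hand":0.2}
  ]
}}

```text
time_s: 13.37
eef_pos: [559.6, 24.0, 269.5]
ee_rot: [0.111, 0.623, 0.762, 0.135]
force: [0.1, 0.9, -2.2]
grip_width: 0.347
grip_force: 60.2
```

```bash
python3 - <<'E'
from h import *
t=np.load("tgt.npz"); togo(np.array([602.6,32.9,150])+t["a"]*122,Ro.from_matrix(t["R"])); s,R=pose(); print("F tool",R.inv().apply(s["force"]),s["wrist_torque"])
E
```

```text
t 13.37 pos [559.6  24.  269.5] F [ 0.1  0.9 -2.2] hand 0.347 gf 60.2 
d_tool [0.1 0.4 5.3] turn [ 0.002 -0.     0.   ]
F tool [ 0.86895661 -0.46829649  2.16839417] [0.23256791 0.06603985 0.0887834 ]
```

>>> {"op": "move_arm", "data": {
  "moves": [
    {"turn":[0,0,0],"translation":[0,0,1.5],"hand":0.2},
    {"turn":[0,0,0],"translation":[0,0,1.5],"hand":0.2},
    {"turn":[0,0,0],"translation":[0,0,0],"hand":0.2},
    {"turn":[0,0,0],"translation":[0,0,0],"hand":0.2}
  ]
}}

```text
time_s: 13.7
eef_pos: [560.6, 24.3, 267.1]
ee_rot: [0.111, 0.623, 0.762, 0.136]
force: [0.1, 2.7, 0.4]
grip_width: 0.345
grip_force: 60.5
```

>>> {"op": "move_arm", "data": {
  "moves": [
    {"turn":[0,0,0],"translation":[0,0,1.5],"hand":0.2},
    {"turn":[0,0,0],"translation":[0,0,0],"hand":0.2},
    {"turn":[0,0,0],"translation":[0,0,0],"hand":0.2}
  ]
}}

```text
time_s: 13.95
eef_pos: [561.1, 24.3, 265.7]
ee_rot: [0.111, 0.623, 0.762, 0.136]
force: [-0.0, 3.7, 2.9]
grip_width: 0.346
grip_force: 60.7
```

>>> {"op": "move_arm", "data": {
  "moves": [
    {"turn":[0,0,0],"translation":[0,0,1],"hand":0.2},
    {"turn":[0,0,0],"translation":[0,0,0],"hand":0.2},
    {"turn":[0,0,0],"translation":[0,0,0],"hand":0.2}
  ]
}}

```text
time_s: 14.2
eef_pos: [561.5, 24.4, 264.7]
ee_rot: [0.111, 0.623, 0.762, 0.136]
force: [-0.3, 4.7, 3.8]
grip_width: 0.346
grip_force: 60.8
```

```bash
python3 - <<'E'
from h import *
t=np.load("tgt.npz"); togo(np.array([602.6,32.9,150])+t["a"]*122,Ro.from_matrix(t["R"])); s,R=pose(); print("F tool",R.inv().apply(s["force"]),s["wrist_torque"])
E
```

```text
t 14.2 pos [561.5  24.4 264.7] F [-0.3  4.7  3.8] hand 0.346 gf 60.8 
d_tool [0.1 0.2 0.1] turn [ 0.003 -0.     0.   ]
F tool [ 4.71109849  1.93362721 -3.34573628] [ 1.20130987 -0.24092259  0.44374279]
```

The cone is bearing on the mouth. The side force shows it sits a little off centre, so I'll relieve it sideways.

>>> {"op": "move_arm", "data": {
  "moves": [
    {"turn":[0,0,0],"translation":[0.8,0.4,0],"hand":0.2},
    {"turn":[0,0,0],"translation":[0,0,0],"hand":0.2},
    {"turn":[0,0,0],"translation":[0,0,0],"hand":0.2},
    {"turn":[0,0,0],"translation":[0,0,0],"hand":0.2}
  ]
}}

```text
time_s: 14.53
eef_pos: [561.6, 25.0, 264.5]
ee_rot: [0.111, 0.623, 0.762, 0.135]
force: [0.7, 2.1, 3.0]
grip_width: 0.344
grip_force: 60.8
```

```bash
cat > st.py <<'E'
from h import *
t=np.load("tgt.npz"); togo(np.array([602.6,32.9,150])+t["a"]*122,Ro.from_matrix(t["R"])); s,R=pose(); print("F tool less weight",R.inv().apply(s["force"]+[0,0,2.2]),s["wrist_torque"])
E
python3 st.py
```

```text
t 14.53 pos [561.6  25.  264.5] F [0.7 2.1 3. ] hand 0.344 gf 60.8 
d_tool [-0.4  0.1 -0.1] turn [0.002 0.    0.   ]
F tool less weight [ 1.87668362  2.81527956 -4.53098733] [ 0.72213328 -0.26593895  0.22620144]
```

>>> {"op": "move_arm", "data": {
  "moves": [
    {"turn":[0,0,0],"translation":[0.6,0.8,0.6],"hand":0.2},
    {"turn":[0,0,0],"translation":[0,0,0],"hand":0.2},
    {"turn":[0,0,0],"translation":[0,0,0],"hand":0.2},
    {"turn":[0,0,0],"translation":[0,0,0],"hand":0.2}
  ]
}}

```text
time_s: 14.87
eef_pos: [562.2, 25.6, 264.1]
ee_rot: [0.11, 0.623, 0.763, 0.135]
force: [-2.4, 0.7, 3.3]
grip_width: 0.344
grip_force: 60.9
```

```bash
python3 st.py
```

```text
t 14.87 pos [562.2  25.6 264.1] F [-2.4  0.7  3.3] hand 0.344 gf 60.9 
d_tool [-0.9 -0.4 -0.8] turn [0.001 0.    0.   ]
F tool less weight [ 1.1767897  -0.22109984 -5.92478675] [0.0074734  0.40085062 0.00455866]
```

```bash
python3 - <<'E'
from h import *
np.set_printoptions(precision=1,suppress=True)
t=np.load("tgt.npz"); s,R=pose(); M=R.as_matrix(); c=capture("scene")
M0=t["R"]; p0=np.array([545.35,25.4,311.35])
for C,p in((dict(np.load("scene2.npz")),p0),(c,s["eef_pos"])):
    q=(pts(C)-p)@M0
    for a,b,r in((36,60,8),(60,80,8),(82,90,20),(90,97,18),(98,112,12)):
        k=q[(q[...,2]>a)&(q[...,2]<=b)&(np.hypot(q[...,0],q[...,1])<r+3)]; print(a,len(k),k[:,:2].mean(0),(k.min(0)+k.max(0))[:2]/2)
w=pts(c); m=(w[...,2]>64)&(w[...,2]<95)&(w[...,0]>430)&(w[...,0]<490)&(w[...,1]>-25)&(w[...,1]<40)
print("knob",w[m].mean(0),w[m].min(0))
print(np.degrees(np.arccos(-M[:,2]@t["a"])),s["force"])
E
python3 st.py
```

```text
36 44 [ 2.  -2.4] [ 0.8 -2.4]
60 36 [ 2.1 -2.2] [ 1.4 -1. ]
82 82 [ 4.4 -3.7] [-0.4 -1.9]
90 19 [ 8.8 -4.8] [ 4.5 -1.7]
98 37 [ 4.6 -3.1] [ 3.4 -0.9]
36 40 [ 2.4 -2.8] [ 2.4 -3. ]
60 31 [ 1.9 -2.2] [ 0.6 -0.9]
82 78 [ 3.5 -2.9] [-0.5 -0.3]
90 22 [ 9.5 -4.8] [ 4.8 -2. ]
98 28 [ 5.8 -3.7] [ 4.1 -2.3]
knob [468.4  11.5  80.1] [457.9  -3.2  65.6]
0.0857265245143137 [-2.4  0.7  3.3]
t 14.92 pos [562.2  25.7 264. ] F [-2.2  0.1  2.9] hand 0.343 gf 60.8 
d_tool [-1.  -0.4 -0.8] turn [0.001 0.    0.   ]
F tool less weight [ 0.56772694 -0.22070376 -5.53822742] [-0.01215569  0.49396223  0.00823572]
```

>>> {"op": "move_arm", "data": {
  "moves": [
    {"turn":[0,0,0],"translation":[0,0,0.3],"hand":0.2},
    {"turn":[0,0,0],"translation":[0,0,0],"hand":0.2},
    {"turn":[0,0,0],"translation":[0,0,0],"hand":0.2},
    {"turn":[0,0,0],"translation":[0,0,0],"hand":0.2},
    {"turn":[0,0,0],"translation":[0,0,0],"hand":0.2},
    {"turn":[0,0,0],"translation":[0,0,0],"hand":0.2},
    {"turn":[0,0,0],"translation":[0,0,0],"hand":0.2},
    {"turn":[0,0,0],"translation":[0,0,0],"hand":0.2}
  ]
}}

```text
time_s: 15.58
eef_pos: [562.3, 25.9, 263.8]
ee_rot: [0.11, 0.623, 0.763, 0.135]
force: [-3.9, -0.4, 2.9]
grip_width: 0.344
grip_force: 60.9
```

```bash
python3 st.py; python3 -c "
from rig import *
print(finish_job())"
```

```text
t 15.58 pos [562.3  25.9 263.8] F [-3.9 -0.4  2.9] hand 0.344 gf 60.9 
d_tool [-1.1 -0.5 -1.1] turn [0.002 0.    0.   ]
F tool less weight [ 0.42769192 -1.91333451 -6.07914498] [-0.28519183  0.83285095 -0.02644912]
the job is handed in; nothing more can be done
None
```

The stop knob is pulled out to its stop. The gauge's cone is seated in the plug hole, held in line with it and pressed in with about 6 N, and the job is handed in at 15.6 s; no verdict came back.

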